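Wipe both sides of the maple drive and dock it

ROBOT

A 6-joint arm with a two-finger parallel gripper is mounted at the origin on the work surface. World frame = base frame: x ahead of the robot, y to its left, z up, the work surface at z = 0. Lengths are in m, angles in rad, forces in N, time in s.
With the tool pointing down it reaches from about 0.25 to 0.725 m from the base axis. Payload 4 kg.
Tool frame: the origin (TCP) lies on the centre line of the jaws, within the pads' length; the fingertips stand tip_reach ahead of it and the grasp point (between the pads) lies 5 mm behind it (tip_reach is the distance from the TCP to the fingertips, in m); z points along the fingers, y is the direction in which the jaws open and shut (so a half turn about z gives the same grasp; the last joint's range is limited). The gripper opens to 85 mm and grips with 20 to 120 N. Pads are 22 mm wide; open, the fingers measure 114 mm over their backs; the gripper's body (76 mm by 85 mm) begins 54 mm behind the grasp point. The pads swing forward as they close: fully open they stand 13 mm farther back than shut.
Start: joints at [-1.247, 0.241, 0.005, 1.335, 0, 1.571], TCP at [0.159, -0.474, 0.245] pointing down, gripper open.
Joint ranges: [-2.72, 2.72], [-1.05, 1.87], [-1.09, 1.28], [-1.99, 2.15], [-1.42, 1.44], [-3.14, 3.14]. Speed limits (rad/s): [2.79, 2.79, 3.14, 3.14, 3.14, 3.14].

INTERFACE

Orientations are given as a unit quaternion [x, y, z, w].
In Python, from workcell import * gives the robot as it stands.
- The arm moves only by the tool arm_command, never from a script. Its arguments are lists of equal length, an entry for each row: "translation": the shift along the tool's x, y, z in cm, a list of three; "turn": the turn about the tool's z in rad; "hand": the closure, from 0 (fully open) to 1 (shut). In form: {"translation": [[x, y, z], ...], "turn": [turn, ...], "hand": [hand, ...]}. A call has 1 to 5 rows; each row is the pose to reach, as a shift and turn from the pose commanded when the call began, along the tool's axes at that moment; what a row does not reach only later rows make up. A row lasts 1/12 s, in which the tool goes at most 41.7 mm and 7.16 degrees, less where a joint would pass 70% of its speed; a pose out of reach is approached as far as the arm can. A call with a gripper value outside its range is refused whole. The fingers move at their own pace and stop on an object; the grip force is fixed at half the most. Time passes only in rows, so rows that repeat a pose let the fingers close. It gives the time, the measured TCP pose, the force and the opening at its end, in the units of the state.
- get_obs(): the state, without advancing time (a new reading comes with each control period).
- camera(name): name is "side" or "top"; returns (picture, depth): 400x640x3 uint8, red, green, blue; 400x640 float32, m along the optical axis (not along the pixel's ray), 0 where there is no reading.
- camera_info(name): a dict with "mtx" (3x3 intrinsics, pixels), "world_to_cam" (4x4, takes a point from world to camera coordinates). Camera axes: x right, y down, z forward; pixel columns grow to the right and rows downward; lengths in m; the calibration is good to about 2 mm. A picture is of the moment at which its call begins. camera_info takes no time and is no camera call.
- job_done(): hands the job in, once; it reports no verdict.
Trained networks look in the newest picture that a camera, given by its name, has taken for a name from the list of things; names that differ only in an ending like _2 or _b are one class to them, and where a whole thing is asked for, a point or a joint stands for the part that bears it (a point fixed in the world has none). Each returns a list of dicts, best first, with "conf" (0 to 1); they miss things now and then, are a little off and sometimes report something else, mostly with a low value. They report only what shows in the picture. A call takes as long as a camera call. They do not tell look-alikes from the thing itself.
- search_frame(camera, name): "location" ([row, column] in pixels, amid what is visible of it).
- spot_point(camera, name): "location" ([row, column] in pixels: a listed point, or the origin of a listed thing).
The state is a dict: "clock": time; "joint_pos": joint angles; "joint_vel": joint speeds; "tau": joint torques, N m; "eef_pos": TCP position; "tool_rot": TCP orientation; "ft_force": force on the tool from outside, world axes, zero at the start; "ft_torque": the same for the moment, N m; "grip_width": finger opening in m.
Only numpy, scipy, OpenCV 4.12 (cv2) and the standard library are available. Lean on these libraries where they do the work, as an engineer would, in place of code of your own. Each camera call takes 0.05 s, during which the arm holds its last target. There are 200 camera calls.

TASK

Wipe both long sides of the cork-capped maple drive on the sprung felt wiper, the slotted side first: hold that side flat against the felt at the drive's plug end, press until the pad gives visibly (about halfway) but never right to its stop, and draw the drive along, still pressed, until its other end is at the felt. Then turn the drive round and wipe the plain side the same way, again from the plug end to the other end. Finally stand the drive upright in the white docking cradle, either way round, let go, and leave everything else in the drawer where it is.

Things in the scene. Friction and masses are not known exactly. Their poses are not given: they have to be found in the camera images.
- drive: cork-capped maple drive, loose, upright on the drawer floor, about 0.3 kg. Maple block 120 (x) x 40 (y) x 62 mm tall; on it a cork cap 116 x 32 mm, 30 mm tall (92 mm in all), to be gripped across its 32 mm. Origin: centre of the underside, z up. Plug at the +x end; slotted long side at +y, plain long side at -y. At the start x lies within 35 degrees of world +x (plug away from the robot)
- plug (a point): tip of the drive's steel plug (14 wide x 7 mm tall), 22 mm out from the middle of its +x end, 31 mm above its underside
- slotted (a point): middle of the drive's slotted long side (+y, 31 mm above the underside): nine narrow upright dark slots. Seen from above with the plug pointing away from the viewer it is the left side; a dark line runs along the cap's top nearer this side
- wiper: fixed felt wiper. Origin on the drawer floor under the housing's front; x points away from the robot, 14 to 35 degrees to the left of world +x, the way the pad is pushed in; y runs along the felt's face, the way of the strokes. Aluminium foot 110 wide, 8 mm tall, x = -15 to 60 mm; grey housing 85 wide, x = 0 to 35 mm, top 48 mm above the drawer floor. The sprung felt pad sits in front of the housing
- felt (a point): centre of the felt pad's front face (moves with the pad); at rest 45 mm in front (-x) of the wiper's origin and 28 mm above the drawer floor. The upright face is 40 mm wide (wiper y), 28 mm tall (14 to 42 mm above the drawer floor) and looks towards the robot (wiper -x), with free floor under it
- pad (a joint): how far the felt pad is pushed in along the wiper's x, m: 0 at rest, hard stop at 0.018. Spring: about 1 N to start, 250 N/m; it springs back by itself
- cradle: white plastic docking cradle, fixed: foot plate 170 x 80 x 8 mm with an open-topped trough on it, inside 134 (its x) x 52 (its y) mm, 5 mm walls; trough floor 13 mm and wall tops 34 mm above the drawer floor. Origin: centre of the underside, on the drawer floor. Long axis x within about 25 degrees of world x
- drawer_floor (a point): a point on the floor of the pulled-out drawer, which is fixed and never moves: beige sheet steel, tan linoleum floor whose top is 4 mm above the desk top (z = 0.004), front panel with cam lock 100 mm tall nearest the robot (world x = 0.335), the other walls 50 mm tall at x = 0.863 and y = +-0.483
- capsule: standing bayonet-lid aluminium capsule, 52 mm across, 92 mm tall; bystander; origin at the centre of its underside; leave it where it is
- stick: carbon-weave black stick lying flat, 120 x 28 x 12 mm; bystander; origin at the centre of its underside; leave it where it is
- silver: tiny silver drive with short plug, 63 x 22 x 9 mm; bystander; origin at the centre of its underside; leave it where it is
- key: flat steel key lying flat, 70 x 28 x 4 mm; bystander; origin at the centre of its underside; leave it where it is
- stapler: black stapler, 130 x 36 x 54 mm; bystander; origin at the centre of its underside; leave it where it is
- tape: cardboard roll lying flat, 72 mm across, 20 mm tall; bystander; origin at the centre of its underside; leave it where it is
Not all that is in view belongs to the job. Several things have the shape of the drive; the one meant has the colours described above. What is shaped like the cradle but green is not meant.

How it is judged:
On the way, in this order (a step that is already met when the one before it is completed fails the run):
1. the plug end of the slotted side is pressed flat against the felt, pad pushed in more than 3 mm (felt more than 32 mm from the drive's middle, towards the plug) (x of felt in the frame of drive above 0.032 m and y of felt in the frame of drive between 0.012 and 0.03 m and z of felt in the frame of drive between 0.004 and 0.058 m and value of joint pad above 0.003 m and contact force between drive and pad above 0.3 N and angle between the x axis of drive and the y axis of wiper, either way round below 0.2 rad and angle between drive's own z axis and vertical below 0.25 rad), for 0.05 s.
2. the middle of the slotted side is pressed flat against the felt, pad pushed in more than 3 mm (felt within 15 mm of the drive's middle) (x of felt in the frame of drive between -0.015 and 0.015 m and y of felt in the frame of drive between 0.012 and 0.03 m and z of felt in the frame of drive between 0.004 and 0.058 m and value of joint pad above 0.003 m and contact force between drive and pad above 0.3 N and angle between the x axis of drive and the y axis of wiper, either way round below 0.2 rad and angle between drive's own z axis and vertical below 0.25 rad), for 0.05 s.
3. the tail end of the slotted side is pressed flat against the felt, pad pushed in more than 3 mm (felt more than 32 mm past the drive's middle) (x of felt in the frame of drive below -0.032 m and y of felt in the frame of drive between 0.012 and 0.03 m and z of felt in the frame of drive between 0.004 and 0.058 m and value of joint pad above 0.003 m and contact force between drive and pad above 0.3 N and angle between the x axis of drive and the y axis of wiper, either way round below 0.2 rad and angle between drive's own z axis and vertical below 0.25 rad), for 0.05 s.
4. the plug end of the plain side is pressed flat against the felt, pad pushed in more than 3 mm (felt more than 32 mm from the drive's middle, towards the plug) (x of felt in the frame of drive above 0.032 m and y of felt in the frame of drive between -0.03 and -0.012 m and z of felt in the frame of drive between 0.004 and 0.058 m and value of joint pad above 0.003 m and contact force between drive and pad above 0.3 N and angle between the x axis of drive and the y axis of wiper, either way round below 0.2 rad and angle between drive's own z axis and vertical below 0.25 rad), for 0.05 s.
5. the middle of the plain side is pressed flat against the felt, pad pushed in more than 3 mm (felt within 15 mm of the drive's middle) (x of felt in the frame of drive between -0.015 and 0.015 m and y of felt in the frame of drive between -0.03 and -0.012 m and z of felt in the frame of drive between 0.004 and 0.058 m and value of joint pad above 0.003 m and contact force between drive and pad above 0.3 N and angle between the x axis of drive and the y axis of wiper, either way round below 0.2 rad and angle between drive's own z axis and vertical below 0.25 rad), for 0.05 s.
6. the tail end of the plain side is pressed flat against the felt, pad pushed in more than 3 mm (felt more than 32 mm past the drive's middle) (x of felt in the frame of drive below -0.032 m and y of felt in the frame of drive between -0.03 and -0.012 m and z of felt in the frame of drive between 0.004 and 0.058 m and value of joint pad above 0.003 m and contact force between drive and pad above 0.3 N and angle between the x axis of drive and the y axis of wiper, either way round below 0.2 rad and angle between drive's own z axis and vertical below 0.25 rad), for 0.05 s.
At the end, for the whole second after the job is handed in: The drive stands upright (within 0.1 rad) and at rest on the trough floor of the docking cradle, its middle within 12 mm of the cradle's middle each way, along the trough either way round (within 0.2 rad), and the felt pad is free and has sprung back (x of drive in the frame of cradle between -0.012 and 0.012 m and y of drive in the frame of cradle between -0.012 and 0.012 m and z of drive in the frame of cradle between 0.008 and 0.018 m and angle between drive's own z axis and vertical below 0.1 rad and angle between the x axis of drive and the x axis of cradle, either way round below 0.2 rad and linear speed of drive below 0.02 m/s and value of joint pad below 0.002 m); the robot touches nothing.
It fails at once if the felt pad is pushed in to its stop (more than 16.5 mm of 18) (value of joint pad above 0.0165 m).
It fails at once if one of the other loose things (capsule, black stick, silver drive, key, stapler, tape roll) is shifted by more than 25 mm (distance of any of capsule, stick, silver, key, stapler, tape from where it was at the start of the episode above 0.025 m).
It also fails if it takes over 72 s, if anything falls off the work surface, if the arm or the gripper's body presses on something with over 40 N, if the wrist force passes 120 N, or if a joint passes its speed limit or range.

## Working session

There is one attempt and no reset: what is moved stays moved. The work goes in short steps, Python scripts to look and compute and a tool call to move; the robot and the scene stay as the last step left them, time stands still between calls to the robot, and variables do not carry over. Pictures are saved under pics/ and viewed, about 8 in all and at most 12, crops included, and the job is handed in when it is done.

Besides the shell and the picture viewer there is one more tool, called after ">>>" in YAML: its name, and indented under it one key for each argument. arm_command: Moves the arm, as the interface text tells. Its arguments: {"type":"object","properties":{"translation":{"type":"array","items":{"type":"array","items":{"type":"number"}}},"turn":{"type":"array","items":{"type":"number"}},"hand":{"type":"array","items":{"type":"number"}}},"required":["translation","turn","hand"]}

```bash
mkdir -p pics; ls; python3 - <<'E'
from workcell import *
import cv2,numpy as np
print(get_obs())
for n in("top","side"):
    p,d=camera(n); cv2.imwrite(f"pics/{n}0.png",p[:,:,::-1]); np.save(f"{n}_d.npy",d); np.save(f"{n}_p.npy",p)
    i=camera_info(n); print(n,np.round(i["mtx"],1).tolist(),np.round(i["world_to_cam"],4).tolist())
    for t in("drive","plug","slotted","wiper","felt","cradle"):
        f=spot_point if t in("plug","slotted","felt") else spot_point
        print(t,[(np.round(r["location"],1).tolist(),round(r["conf"],2)) for r in f(n,t)])
E
```

```text
pics
{'clock': 0.0, 'joint_pos': array([-1.24699004e+00,  2.41421184e-01,  3.73151206e-03,  1.33519570e+00,
        2.64970312e-05,  1.57081135e+00]), 'joint_vel': array([ 0.00157426,  0.00132982, -0.00057738,  0.00101691, -0.0012733 ,
       -0.00022734]), 'tau': array([ 1.31710869e-03, -3.72320187e+01,  2.52406579e+01,  1.68807479e-02,
       -1.78461858e-05, -2.25497411e-05]), 'eef_pos': array([ 0.15890568, -0.47344627,  0.24441161]), 'tool_rot': array([ 9.86922965e-01,  1.61189238e-01, -1.55305742e-04, -1.03299450e-03]), 'ft_force': array([ 0.30320245, -0.54527355, -0.79135506]), 'ft_torque': array([-0.00882781,  0.01134798, -0.01407889]), 'grip_width': 0.08536981027197188}
top [[387.9, 0.0, 321.7], [0.0, 387.9, 200.3], [0.0, 0.0, 1.0]] [[0.0255, -0.9997, -0.0023, -0.1356], [-0.9876, -0.0248, -0.1549, 0.4542], [0.1548, 0.0062, -0.9879, 1.2017], [0.0, 0.0, 0.0, 1.0]]
drive [([204.1, 189.7], 0.87), ([272.3, 146.9], 0.75)]
plug [([182.2, 182.5], 0.89)]
slotted [([203.6, 186.5], 0.86), ([264.6, 144.4], 0.79), ([155.0, 287.9], 0.67), ([142.7, 193.8], 0.57), ([206.8, 330.2], 0.21)]
wiper [([132.9, 293.6], 0.84)]
felt [([135.9, 295.2], 0.63), ([141.5, 303.0], 0.54)]
cradle [([201.9, 399.0], 0.83), ([289.5, 400.2], 0.61), ([244.4, 487.4], 0.57)]
side [[424.5, 0.0, 325.0], [0.0, 424.5, 206.0], [0.0, 0.0, 1.0]] [[-0.8119, -0.5837, -0.0095, 0.2815], [-0.3813, 0.5425, -0.7485, 0.2944], [0.442, -0.6041, -0.663, 1.1517], [0.0, 0.0, 0.0, 1.0]]
drive [([393.8, 260.9], 0.79), ([309.5, 232.0], 0.72)]
plug [([301.0, 207.1], 0.83), ([360.0, 281.6], 0.6), ([273.8, 279.4], 0.27)]
slotted [([310.2, 230.1], 0.97), ([378.8, 252.1], 0.6)]
wiper [([211.7, 254.1], 0.91)]
felt [([204.2, 267.7], 0.69)]
cradle [([212.6, 425.2], 0.72), ([157.8, 420.4], 0.68), ([185.8, 357.2], 0.59), ([244.0, 280.7], 0.45)]
```

```bash
python3 - <<'E'
import cv2
p=cv2.imread("pics/top0.png")[80:320,100:540]
cv2.imwrite("pics/top0b.png",cv2.resize(p,(800,436),interpolation=cv2.INTER_CUBIC))
E
```

```text
(no output)
```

View pics/top0b.png

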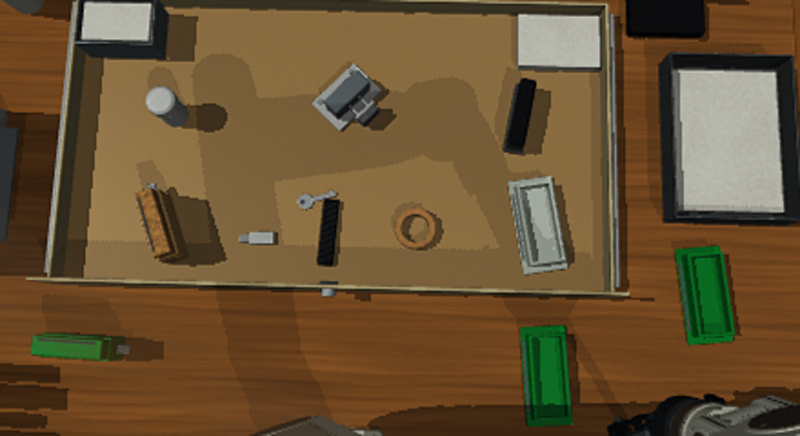

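View pics/side0.png

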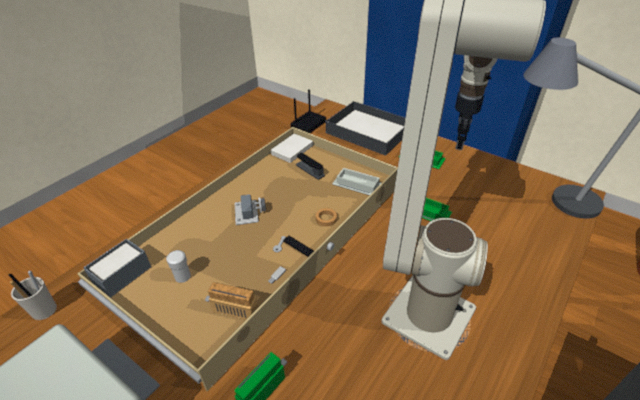

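The top crop shows the cork/maple drive at about full-image (col 186, row 202), with its plug towards the top. The wiper is at (292, 134) and the white cradle at (396, 204). The green look-alikes are outside the drawer. The side view agrees. Next I'll measure with depth.

```bash
cat > h.py <<'E'
import numpy as np,cv2
from workcell import *
def cloud(n,p=None,d=None):
    if p is None: p,d=camera(n)
    i=camera_info(n);K=i["mtx"];T=np.linalg.inv(i["world_to_cam"])
    v,u=np.mgrid[:d.shape[0],:d.shape[1]]
    P=np.stack([(u-K[0][2])/K[0][0]*d,(v-K[1][2])/K[1][1]*d,d],-1)@T[:3,:3].T+T[:3,3]
    P[d<=0]=np.nan
    return P,p
def rect(pts):
    r=cv2.minAreaRect((pts[:,:2]*1000).astype(np.float32)); (c,(w,h),a)=r
    if w<h: w,h,a=h,w,a+90
    a=(a+90)%180-90
    return np.round(c,1),round(w,1),round(h,1),round(a,1)
def sel(P,c,r,z0,z1):
    return P[(np.hypot(P[...,0]-c[0],P[...,1]-c[1])<r)&(P[...,2]>z0)&(P[...,2]<z1)]
E
python3 - <<'E'
from h import *
import workcell; print([x for x in dir(workcell) if not x.startswith('_')])
C={}
for n in("top","side"):
    C[n],_=cloud(n,np.load(n+"_p.npy"),np.load(n+"_d.npy"))
P=C["top"]; c={}
for k,(u,v) in dict(drive=(186,202),wiper=(292,134),cradle=(396,204)).items(): c[k]=P[v,u]; print(k,P[v,u].round(3))
for n in C:
    P=C[n]; print(n,"floor z",np.nanmedian(sel(P,(.55,.15),.04,-.05,.05)[:,2]))
    for k,bands in dict(drive=[(.085,.105)],wiper=[(.044,.06),(.033,.06)],cradle=[(.03,.045),(.009,.045)]).items():
        for b in bands:
            s=sel(P,c[k],.11,*b)
            if len(s)>5: print(k,b,len(s),rect(s),"zmed",np.median(s[:,2]).round(4),"mean",s.mean(0).round(4))
    if 1:
        s=sel(P,c["wiper"],.11,.044,.06); 
E
```

```text
['Unreachable', 'camera', 'camera_info', 'get_obs', 'job_done', 'search_frame', 'spot_point', 'tip_reach']
drive [0.433 0.287 0.094]
wiper [ 0.671 -0.022  0.046]
cradle [ 0.454 -0.364  0.017]
top floor z 0.0033580781816830996
drive (0.085, 0.105) 494 (array([398.4, 311.9]), 170.4, 88.2, 19.6) zmed 0.0954 mean [0.4177 0.293  0.0954]
wiper (0.044, 0.06) 329 (array([666.8, -32. ]), 84.9, 79.2, -43.3) zmed 0.0502 mean [ 0.6751 -0.0226  0.0502]
wiper (0.033, 0.06) 410 (array([666. , -31.9]), 85.1, 79.2, -44.7) zmed 0.0492 mean [ 0.6715 -0.0255  0.0479]
cradle (0.03, 0.045) 240 (array([ 457.5, -363. ]), 144.2, 63.0, 9.9) zmed 0.0369 mean [ 0.4562 -0.3637  0.0366]
cradle (0.009, 0.045) 1230 (array([ 455. , -362.5]), 195.4, 190.6, 26.4) zmed 0.0168 mean [ 0.4557 -0.362   0.0198]
side floor z 0.00546552355592389
drive (0.085, 0.105) 715 (array([397.1, 311.9]), 171.9, 88.7, 22.0) zmed 0.0966 mean [0.4075 0.2966 0.0957]
wiper (0.044, 0.06) 236 (array([668.2, -31.4]), 91.8, 79.0, -42.1) zmed 0.0522 mean [ 0.6735 -0.0202  0.0517]
wiper (0.033, 0.06) 306 (array([667.7, -31.2]), 92.0, 79.6, -43.1) zmed 0.051 mean [ 0.6689 -0.0198  0.0485]
cradle (0.03, 0.045) 263 (array([ 459.6, -361.3]), 148.8, 71.2, 9.5) zmed 0.0368 mean [ 0.4573 -0.3611  0.0364]
cradle (0.009, 0.045) 784 (array([ 469.5, -363.8]), 191.5, 187.2, -65.1) zmed 0.0226 mean [ 0.4586 -0.3576  0.0246]
```

```bash
python3 - <<'E'
from h import *
print("tip",tip_reach)
from scipy.optimize import minimize
for n in("top","side"):
    P,p=cloud(n,np.load(n+"_p.npy"),np.load(n+"_d.npy")); 
    z=0 if n=="top" else .001
    s=sel(P,(.44,.29),.11,.087,.105); s=s[s[:,0]>.352]; print(n,"drive",len(s),rect(s),s.mean(0).round(4))
    w=P.copy()
    s=sel(P,(.671,-.022),.09,.049+z,.058); print("housing",len(s),rect(s),s.mean(0).round(4))
    s2=sel(P,(.671,-.022),.09,.038+z,.048+z); print("feltband",len(s2),rect(s2),s2.mean(0).round(4))
    s3=sel(P,(.671,-.022),.1,.0085+z,.0155+z); print("foot",len(s3),rect(s3))
    # orientation of dark line on cap / plug spots
i=camera_info("top");K=np.array(i["mtx"]);T=np.linalg.inv(i["world_to_cam"])
def ray(loc,z,i=i):
    r=T[:3,:3]@np.linalg.inv(K)@np.array([loc[1],loc[0],1]); o=T[:3,3]; return o+r*(z-o[2])/r[2]
print("plug",ray((182.2,182.5),.035).round(4),"felt",ray((135.9,295.2),.032).round(4),ray((141.5,303),.032).round(4),"wiper",ray((132.9,293.6),.004).round(4),"drive",ray((204.1,189.7),.004).round(4),"cradle",ray((201.9,399),.004).round(4))
p=cv2.imread("pics/top0.png")[105:165,255:340]; a=cv2.resize(p,None,fx=7,fy=7,interpolation=cv2.INTER_CUBIC)
cv2.imwrite("pics/w.png",a)
E
```

```text
tip 0.014
top drive 419 (array([432.7, 295.6]), 116.4, 33.4, 21.6) [0.4313 0.2942 0.0951]
housing 212 (array([673.3, -25.5]), 83.8, 60.0, -44.7) [ 0.6814 -0.0155  0.0518]
feltband 127 (array([664.3, -33.1]), 82.1, 75.4, -42.8) [ 0.6574 -0.0415  0.0446]
foot 310 (array([662.1, -14.5]), 178.0, 170.6, 68.9)
side drive 529 (array([432.8, 297.3]), 116.5, 34.8, 21.2) [0.43   0.2986 0.0961]
housing 167 (array([671.7, -28.5]), 89.8, 70.1, -43.2) [ 0.6815 -0.0148  0.0533]
feltband 76 (array([656.2, -26. ]), 82.5, 69.4, -59.7) [ 0.6502 -0.0315  0.0449]
foot 262 (array([676.1,  -8.4]), 183.3, 155.4, 1.3)
plug [0.5052 0.3248 0.035 ] felt [ 0.6698 -0.0317  0.032 ] [ 0.6514 -0.0579  0.032 ] wiper [ 0.6894 -0.0237  0.004 ] drive [0.439  0.3069 0.004 ] cradle [ 0.4635 -0.3765  0.004 ]
```

View pics/w.png

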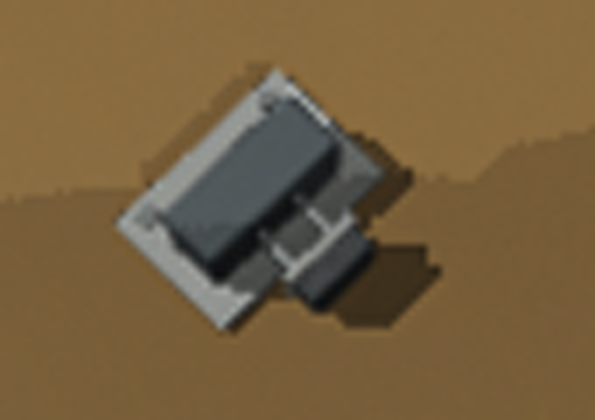

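```bash
python3 - <<'E'
from h import *
from scipy.optimize import differential_evolution as de
for n,dz in(("top",.0005),("side",-.001)):
    P,p=cloud(n,np.load(n+"_p.npy"),np.load(n+"_d.npy"))
    s=P[(np.hypot(P[...,0]-.675,P[...,1]+.02)<.1)]; s[:,2]+=dz
    def loc(q): 
        c,si=np.cos(q[2]),np.sin(q[2]); d=s[:,:2]-q[:2]; return d[:,0]*c+d[:,1]*si,-d[:,0]*si+d[:,1]*c
    def f(q):
        x,y=loc(q); z=np.full(len(s),.004)
        z[(abs(y)<.055)&(x>-.015)&(x<.06)]=.012; z[(abs(y)<.0425)&(x>0)&(x<.035)]=.052
        ok=~((x<0)&(x>-.047)&(abs(y)<.022))
        return np.minimum(abs(z-s[:,2]),.01)[ok].sum()+.003*(~ok).sum()
    r=de(f,[(.62,.72),(-.07,.04),(0.1,1.0)],seed=1,tol=1e-8,maxiter=300)
    q=r.x; print(n,q[:2].round(4),np.degrees(q[2]).round(2),r.fun/len(s))
    x,y=loc(q); m=(s[:,2]>.049);print("z>.049 x",np.percentile(x[m],[2,10,50,90,98]).round(4),"y",np.percentile(y[m],[2,50,98]).round(4))
    m=(s[:,2]>.03)&(s[:,2]<.0485)&(x<-.015);print("pad x",np.percentile(x[m],[0,5,50,95]).round(4),"y",np.percentile(y[m],[3,50,97]).round(4), s[m,2].max().round(4))
    e=P[np.abs(p.astype(int)-0).sum(-1)<0]
    # cradle fit
    s=P[(np.hypot(P[...,0]-.457,P[...,1]+.362)<.1)&(P[...,0]>.35)]; s[:,2]+=dz
    def g(q):
        x,y=loc(q); z=np.full(len(s),.004); z[(abs(x)<.085)&(abs(y)<.04)]=.012
        z[(abs(x)<.072)&(abs(y)<.031)]=.038; z[(abs(x)<.067)&(abs(y)<.026)]=.017
        return np.minimum(abs(z-s[:,2]),.008).sum()
    r=de(g,[(.43,.49),(-.39,-.33),(-.4,.5)],seed=1,tol=1e-8,maxiter=300); print("cradle",r.x[:2].round(4),np.degrees(r.x[2]).round(2),r.fun/len(s))
    s=P[(np.hypot(P[...,0]-.433,P[...,1]-.296)<.1)&(P[...,0]>.352)]; s[:,2]+=dz
    def g(q):
        x,y=loc(q); z=np.full(len(s),.004); z[(abs(x)<.06)&(abs(y)<.02)]=.066; z[(abs(x)<.058)&(abs(y)<.016)]=.096
        return np.minimum(abs(z-s[:,2]),.01).sum()
    r=de(g,[(.4,.46),(.26,.33),(-.2,.7)],seed=1,tol=1e-8,maxiter=300); print("drive",r.x[:2].round(4),np.degrees(r.x[2]).round(2),r.fun/len(s))
E
```

```text
top [ 0.6716 -0.0271] 46.02 0.0023180734858878407
z>.049 x [-0.029   0.0012  0.0145  0.0284  0.0317] y [-0.0399 -0.      0.0401]
pad x [-0.0474 -0.0467 -0.0359 -0.0186] y [-0.0196  0.0016  0.0197] 0.0483
cradle [ 0.458  -0.3634] 9.91 0.0023829526219681656
drive [0.4331 0.2963] 20.45 0.002919762702904799
side [ 0.6714 -0.0271] 46.78 0.002442598210884961
z>.049 x [-0.0274  0.0027  0.0165  0.0303  0.0334] y [-0.0407  0.0008  0.0412]
pad x [-0.0453 -0.0438 -0.0333 -0.0185] y [-0.0191  0.008   0.0208] 0.0484
cradle [ 0.459 -0.363] 5.87 0.0037326319385524854
drive [0.4344 0.2961] 19.83 0.0040069871007142105
```

```bash
cat > plan.py <<'E'
import sys,json,numpy as np
from workcell import get_obs
from scipy.spatial.transform import Rotation as R
def now():
    o=get_obs(); x=R.from_quat(o["tool_rot"]).as_matrix()[:,0]; return *o["eef_pos"],np.degrees(np.arctan2(x[1],x[0]))
def plan(wps,start=None,step=.038,deg=6.8):
    """wps: (x,y,z,yaw_deg) -> 5-row calls; yaw of tool x, unwrapped"""
    cur=np.array(start if start is not None else now(),float); rows=[]
    p=cur.copy()
    for w in wps:
        w=np.array(w[:4],float); d=w-p; n=max(1,int(np.ceil(max(np.linalg.norm(d[:3])/step,abs(d[3])/deg))))
        rows+= [p+d*k/n for k in range(1,n+1)]; p=w
    for k in range(0,len(rows),5):
        b=rows[k:k+5]; a=np.radians(cur[3]); T=[];U=[]
        for r in b:
            d=r[:3]-cur[:3]; T.append([round(float(v),1) for v in 100*np.array([d[0]*np.cos(a)+d[1]*np.sin(a),d[0]*np.sin(a)-d[1]*np.cos(a),-d[2]])]); U.append(round(float(np.radians(cur[3]-r[3])),2))
        t=np.array(T[-1])/100; cur=cur+np.array([t[0]*np.cos(a)+t[1]*np.sin(a),t[0]*np.sin(a)-t[1]*np.cos(a),-t[2],-np.degrees(U[-1])])
        print(json.dumps(T),U)
    print("end",cur.round(4).tolist())
E
python3 - <<'E'
from plan import *
print(now())
plan([(.434,.296,.22,200.8)])
E
```

```text
(np.float64(0.15909971070490742), np.float64(-0.47402427283611237), np.float64(0.24533193302388534), np.float64(18.554026273694706))
[[1.9, -2.4, 0.1], [3.7, -4.8, 0.2], [5.6, -7.1, 0.3], [7.5, -9.5, 0.4], [9.4, -11.9, 0.5]] [-0.12, -0.24, -0.35, -0.47, -0.59]
[[2.8, -1.0, 0.1], [5.7, -1.9, 0.2], [8.6, -2.8, 0.3], [11.5, -3.8, 0.3], [14.4, -4.7, 0.4]] [-0.12, -0.23, -0.35, -0.47, -0.59]
[[2.9, 0.8, 0.1], [5.8, 1.6, 0.2], [8.7, 2.5, 0.3], [11.6, 3.3, 0.4], [14.5, 4.1, 0.5]] [-0.12, -0.23, -0.35, -0.47, -0.59]
[[2.0, 2.3, 0.1], [4.0, 4.6, 0.2], [5.9, 7.0, 0.3], [7.9, 9.3, 0.4], [9.8, 11.6, 0.5]] [-0.11, -0.23, -0.35, -0.47, -0.59]
[[0.4, 3.0, 0.1], [0.7, 6.0, 0.2], [1.1, 9.0, 0.3], [1.4, 12.0, 0.4], [1.8, 15.0, 0.4]] [-0.11, -0.23, -0.35, -0.47, -0.59]
[[-1.4, 2.7, 0.1], [-2.8, 5.4, 0.2]] [-0.11, -0.23]
end [0.434, 0.2959, 0.2203, 200.7546]
```

>>> arm_command:
  translation:
    - [1.9,-2.4,0.1]
    - [3.7,-4.8,0.2]
    - [5.6,-7.1,0.3]
    - [7.5,-9.5,0.4]
    - [9.4,-11.9,0.5]
  turn: [-0.12,-0.24,-0.35,-0.47,-0.59]
  hand: [0,0,0,0,0]

```text
clock: 1.12
eef_pos: [0.2105, -0.3301, 0.2403]
tool_rot: [0.896, 0.443, 0.0, 0.0]
ft_force: [1.3, 0.6, 0.2]
grip_width: 0.0854
```

>>> arm_command:
  translation:
    - [2.8,-1.0,0.1]
    - [5.7,-1.9,0.2]
    - [8.6,-2.8,0.3]
    - [11.5,-3.8,0.3]
    - [14.4,-4.7,0.4]
  turn: [-0.12,-0.23,-0.35,-0.47,-0.59]
  hand: [0,0,0,0,0]

```text
clock: 1.53
eef_pos: [0.2612, -0.1872, 0.2366]
tool_rot: [0.729, 0.685, 0.0, 0.0]
ft_force: [1.1, -0.0, 0.3]
grip_width: 0.0853
```

>>> arm_command:
  translation:
    - [2.9,0.8,0.1]
    - [5.8,1.6,0.2]
    - [8.7,2.5,0.3]
    - [11.6,3.3,0.4]
    - [14.5,4.1,0.5]
  turn: [-0.12,-0.23,-0.35,-0.47,-0.59]
  hand: [0,0,0,0,0]

```text
clock: 1.95
eef_pos: [0.312, -0.0452, 0.2316]
tool_rot: [0.498, 0.867, 0.0, 0.001]
ft_force: [0.4, -0.9, -0.1]
grip_width: 0.0852
```

>>> arm_command:
  translation:
    - [2.0,2.3,0.1]
    - [4.0,4.6,0.2]
    - [5.9,7.0,0.3]
    - [7.9,9.3,0.4]
    - [9.8,11.6,0.5]
  turn: [-0.11,-0.23,-0.35,-0.47,-0.59]
  hand: [0,0,0,0,0]

```text
clock: 2.37
eef_pos: [0.3635, 0.0979, 0.2265]
tool_rot: [0.224, 0.975, 0.0, 0.0]
ft_force: [0.7, 0.0, -0.5]
grip_width: 0.0857
```

>>> arm_command:
  translation:
    - [0.4,3.0,0.1]
    - [0.7,6.0,0.2]
    - [1.1,9.0,0.3]
    - [1.4,12.0,0.4]
    - [1.8,15.0,0.4]
  turn: [-0.11,-0.23,-0.35,-0.47,-0.59]
  hand: [0,0,0,0,0]

```text
clock: 2.78
eef_pos: [0.4136, 0.2403, 0.2222]
tool_rot: [-0.069, 0.998, -0.0, 0.0]
ft_force: [1.1, -0.5, 0.5]
grip_width: 0.0856
```

>>> arm_command:
  translation:
    - [-1.4,2.7,0.1]
    - [-2.8,5.4,0.2]
    - [-2.8,5.4,0.2]
    - [-2.8,5.4,0.2]
  turn: [-0.11,-0.23,-0.23,-0.23]
  hand: [0,0,0,0]

```text
clock: 3.12
eef_pos: [0.434, 0.297, 0.2196]
tool_rot: [-0.181, 0.984, -0.0, -0.0]
ft_force: [-0.6, -0.4, 0.0]
grip_width: 0.0852
```

>>> arm_command:
  translation:
    - [0,0,3.5]
    - [0,0,7]
    - [0,0,10.5]
    - [0,0,12.5]
    - [0,0,13.7]
  turn: [0,0,0,0,0]
  hand: [0,0,0,0,0]

```text
clock: 3.53
eef_pos: [0.4317, 0.2932, 0.0804]
tool_rot: [-0.179, 0.984, -0.001, -0.003]
ft_force: [-0.2, -0.4, 0.3]
grip_width: 0.0852
```

>>> arm_command:
  translation:
    - [0,0,0]
    - [0,0,0]
    - [0,0,0]
    - [0,0,0]
    - [0,0,0]
  turn: [0,0,0,0,0]
  hand: [0,0.3,0.6,1,1]

```text
clock: 3.95
eef_pos: [0.4349, 0.2964, 0.0849]
tool_rot: [-0.18, 0.984, 0.001, 0.001]
ft_force: [-0.0, 0.0, 0.3]
grip_width: 0.0389
```

>>> arm_command:
  translation:
    - [0,0,0]
    - [0,0,0]
    - [0,0,0]
    - [0,0,0]
    - [0,0,0]
  turn: [0,0,0,0,0]
  hand: [1,1,1,1,1]

```text
clock: 4.37
eef_pos: [0.4349, 0.2967, 0.0849]
tool_rot: [-0.18, 0.984, 0.001, 0.001]
ft_force: [-0.9, 0.1, 5.7]
grip_width: 0.0308
```

```bash
cat >> plan.py <<'E'
W=np.array([.6715,-.0271]);A=np.radians(46.3);EX=np.array([np.cos(A),np.sin(A)]);EY=np.array([-np.sin(A),np.cos(A)])
def wp(d,s,z,yaw):
    c=W-.045*EX+(d-.020)*EX+s*EY; return (c[0],c[1],z,yaw)
E
python3 - <<'E'
from plan import *
print(now())
y=now()[3]%360
s=(*now()[:3],y)
plan([(.435,.297,.20,y),wp(-.03,.042,.20,136.3)],start=s)
E
```

```text
(np.float64(0.4349008630705688), np.float64(0.29671759919783613), np.float64(0.08485288126701417), np.float64(-159.2471701576881))
[[-0.0, 0.0, -2.9], [-0.0, 0.0, -5.8], [-0.0, 0.0, -8.6], [-0.0, 0.0, -11.5], [-0.0, -3.5, -11.5]] [0.0, 0.0, 0.0, 0.0, 0.1]
[[-0.4, -3.5, -0.0], [-0.8, -7.1, -0.0], [-1.2, -10.6, -0.0], [-1.5, -14.1, -0.0], [-1.9, -17.6, -0.0]] [0.1, 0.21, 0.31, 0.41, 0.51]
[[-2.1, -2.9, -0.0], [-4.1, -5.8, -0.0], [-6.2, -8.7, -0.0], [-8.2, -11.6, -0.0], [-10.3, -14.5, -0.0]] [0.11, 0.21, 0.31, 0.41, 0.51]
end [0.5756, -0.0669, 0.1999, 136.5816]
```

>>> arm_command:
  translation:
    - [0,0,-1.5]
    - [0,0,-4.5]
    - [0,0,-8.0]
    - [0,0,-11.5]
    - [0,-3.5,-11.5]
  turn: [0,0,0,0,0.1]
  hand: [1,1,1,1,1]

```text
clock: 4.78
eef_pos: [0.4485, 0.2695, 0.2053]
tool_rot: [-0.134, 0.991, 0.004, 0.006]
ft_force: [3.9, 0.6, -3.8]
grip_width: 0.0309
```

>>> arm_command:
  translation:
    - [-0.4,-3.5,0]
    - [-0.8,-7.1,0]
    - [-1.2,-10.6,0]
    - [-1.5,-14.1,0]
    - [-1.9,-17.6,0]
  turn: [0.1,0.21,0.31,0.41,0.51]
  hand: [1,1,1,1,1]

```text
clock: 5.2
eef_pos: [0.5097, 0.0964, 0.1975]
tool_rot: [0.126, 0.992, -0.0, -0.001]
ft_force: [1.4, 0.2, -3.7]
grip_width: 0.0312
```

>>> arm_command:
  translation:
    - [-2.1,-2.9,0]
    - [-4.1,-5.8,0]
    - [-6.2,-8.7,0]
    - [-8.2,-11.6,0]
    - [-10.3,-14.5,0]
  turn: [0.11,0.21,0.31,0.41,0.51]
  hand: [1,1,1,1,1]

```text
clock: 5.62
eef_pos: [0.5741, -0.0693, 0.1973]
tool_rot: [0.372, 0.928, -0.0, -0.001]
ft_force: [0.4, 0.1, -4.0]
grip_width: 0.0309
```

>>> arm_command:
  translation:
    - [0,0,0]
    - [0,0,0]
  turn: [0,0]
  hand: [1,1]

```text
clock: 5.78
eef_pos: [0.5743, -0.0697, 0.1969]
tool_rot: [0.371, 0.928, -0.0, -0.001]
ft_force: [-1.3, 0.1, -3.3]
grip_width: 0.0311
```

```bash
python3 - <<'E'
from h import *
from plan import now
print(np.round(now(),4)); o=get_obs(); print(o["ft_force"].round(2),o["ft_torque"].round(3),o["grip_width"],o["joint_pos"].round(2))
i=0
for n in("top","side"):
    P,p=cloud(n); cv2.imwrite(f"pics/a_{n}.png",p[:,:,::-1])
    x,y=now()[:2]; info=camera_info(n); 
    for z0,z1 in((.10,.20),(.165,.19)):
        s=sel(P,(x,y),.09,z0,z1); print(n,len(s),rect(s) if len(s)>5 else 0, s[:,2].min() if len(s) else 0)
    print([(np.round(r["location"]),round(r["conf"],2)) for r in spot_point(n,"plug")])
p=cv2.imread("pics/a_side.png")[60:300,150:430]; cv2.imwrite("pics/a.png",cv2.resize(p,None,fx=2.5,fy=2.5,interpolation=cv2.INTER_CUBIC))
E
```

```text
[ 5.743000e-01 -6.970000e-02  1.969000e-01  1.363909e+02]
[-1.25  0.06 -3.3 ] [ 0.079  0.03  -0.075] 0.03110313919766942 [-0.12  0.42  0.13  1.29  0.    0.64]
top 90 (array([ 593.3, -110.3]), 86.1, 20.2, -23.7) 0.1186481367918546
top 31 (array([ 591.5, -112.7]), 33.1, 5.2, -40.8) 0.16525984593845489
[(array([138., 321.]), 0.59)]
side 317 (array([559.9, -52.1]), 91.0, 55.1, -52.3) 0.11766916279217754
side 112 (array([552.7, -47.9]), 75.9, 40.5, -44.0) 0.16509972230364023
[(array([360., 284.]), 0.8)]
```

View pics/a.png

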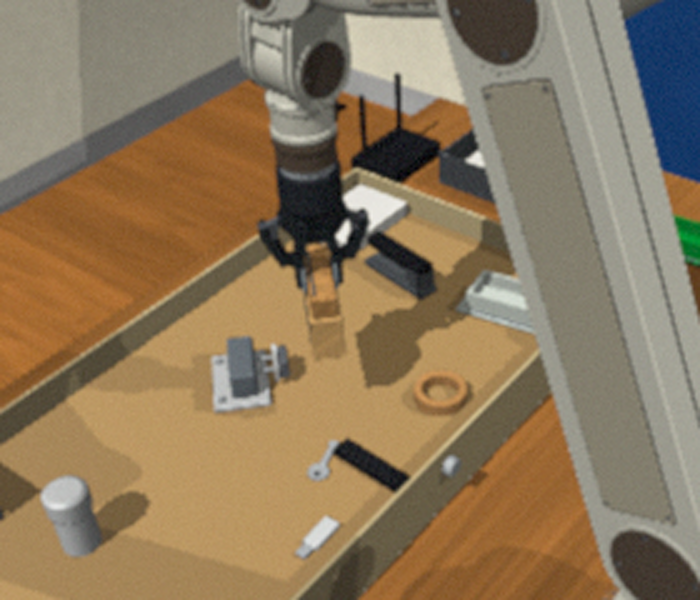

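```bash
cat >> plan.py <<'E'
def ds():
    n=now(); v=np.array(n[:2])-(W-.045*EX); o=get_obs(); f=o["ft_force"]
    print("t",round(o["clock"],2),"d",round((v@EX+.02)*1000,1),"s",round(v@EY*1000,1),"z",round(n[2]*1000,1),"yaw",round(n[3],1),"Fpush",round(f[:2]@EX,2),"Falong",round(f[:2]@EY,2),"Fz",round(f[2],2))
E
python3 -c "
from plan import *
ds()"
```

```text
t 5.98 d -30.9 s 43.3 z 197.8 yaw 136.7 Fpush 0.05 Falong -0.12 Fz -3.51
```

>>> arm_command:
  translation:
    - [0,0,3]
    - [0,0,6]
    - [0,0,8.5]
    - [0,0,10]
    - [0,0,10.6]
  turn: [0,0,0,0,0]
  hand: [1,1,1,1,1]

```text
clock: 6.4
eef_pos: [0.572, -0.0659, 0.0892]
tool_rot: [0.369, 0.93, -0.001, -0.003]
ft_force: [-0.1, 0.1, -4.3]
grip_width: 0.0311
```

>>> arm_command:
  translation:
    - [0,1,0]
    - [0,2,0]
    - [0,2.5,0]
    - [0,2.5,0]
    - [0,2.5,0]
  turn: [0,0,0,0,0]
  hand: [1,1,1,1,1]

```text
clock: 6.82
eef_pos: [0.5932, -0.0489, 0.0937]
tool_rot: [0.369, 0.929, 0.0, 0.001]
ft_force: [0.1, -0.8, -4.2]
grip_width: 0.0312
```

```bash
python3 - <<'E'
from plan import *
from h import *
ds()
P,p=cloud("side"); P2,p2=cloud("top"); cv2.imwrite("pics/b_top.png",p2[:,:,::-1])
ds()
p=p[150:300,200:380,::-1]; cv2.imwrite("pics/b.png",cv2.resize(p,None,fx=4,fy=4,interpolation=cv2.INTER_CUBIC))
E
```

```text
t 6.82 d -4.8 s 41.5 z 93.7 yaw 136.7 Fpush -0.49 Falong -0.63 Fz -4.16
t 6.92 d -6.0 s 41.9 z 93.0 yaw 136.6 Fpush -0.43 Falong -0.3 Fz -4.43
```

View pics/b.png

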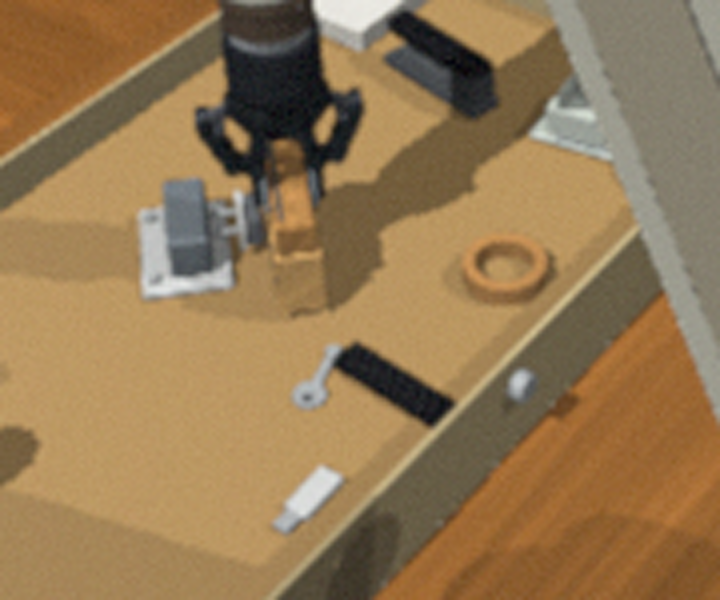

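>>> arm_command:
  translation:
    - [0,0.5,0]
    - [0,0.9,0]
    - [0,1.2,0]
    - [0,1.2,0]
    - [0,1.2,0]
  turn: [0,0,0,0,0]
  hand: [1,1,1,1,1]

```text
clock: 7.33
eef_pos: [0.5999, -0.0411, 0.0922]
tool_rot: [0.37, 0.929, -0.001, -0.0]
ft_force: [-0.6, -2.3, -2.7]
grip_width: 0.0312
```

```bash
python3 - <<'E'
from plan import *
from h import *
ds()
P,p=cloud("side"); ds()
for k in range(3): camera("top"); ds()
p=p[150:300,200:380,::-1]; cv2.imwrite("pics/c.png",cv2.resize(p,None,fx=4,fy=4,interpolation=cv2.INTER_CUBIC))
E
```

```text
t 7.33 d 5.4 s 42.1 z 92.2 yaw 136.6 Fpush -2.05 Falong -1.16 Fz -2.68
t 7.38 d 5.3 s 42.1 z 92.2 yaw 136.6 Fpush -2.71 Falong 0.52 Fz -2.4
t 7.43 d 5.4 s 42.1 z 92.2 yaw 136.6 Fpush -2.39 Falong -0.36 Fz -3.31
t 7.48 d 5.3 s 42.1 z 92.2 yaw 136.6 Fpush -3.3 Falong 0.4 Fz -2.6
t 7.53 d 5.3 s 42.1 z 92.2 yaw 136.6 Fpush -2.42 Falong 0.2 Fz -3.68
```

View pics/c.png

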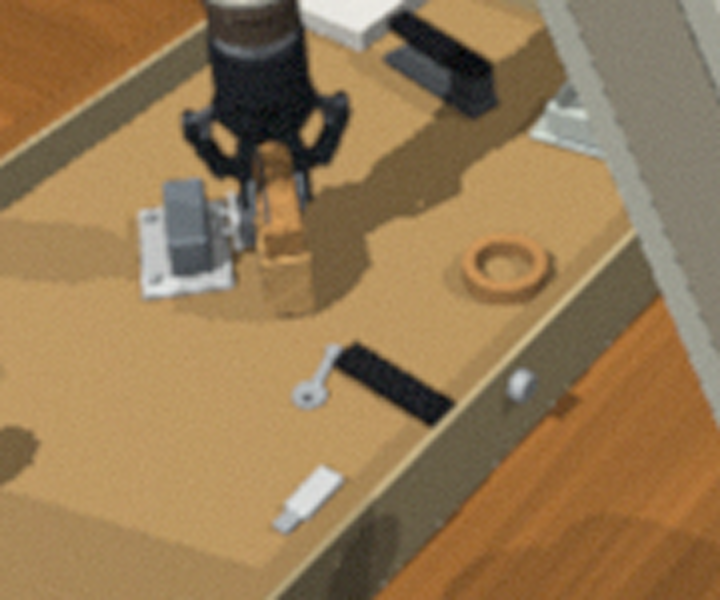

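The pad is pushed in about 5–6 mm, and the pose estimate and the force agree. I'll press a little more and stroke.

>>> arm_command:
  translation:
    - [0,0.3,0]
    - [0,0.3,0]
    - [-0.8,0.3,0]
    - [-1.6,0.3,0]
    - [-2.4,0.3,0]
  turn: [0,0,0,0,0]
  hand: [1,1,1,1,1]

```text
clock: 7.95
eef_pos: [0.6195, -0.0555, 0.0919]
tool_rot: [0.37, 0.929, -0.0, -0.001]
ft_force: [-4.2, -1.7, -3.6]
grip_width: 0.0311
```

```bash
python3 -c "
from plan import *
ds()"
```

```text
t 7.95 d 8.5 s 17.9 z 91.9 yaw 136.6 Fpush -4.13 Falong 1.85 Fz -3.56
```

>>> arm_command:
  translation:
    - [-0.8,0,0]
    - [-1.6,0,0]
    - [-2.2,0,0]
    - [-2.8,0,0]
    - [-3.4,0,0]
  turn: [0,0,0,0,0]
  hand: [1,1,1,1,1]

```text
clock: 8.37
eef_pos: [0.6446, -0.079, 0.0921]
tool_rot: [0.37, 0.929, -0.0, -0.0]
ft_force: [-3.9, -2.0, -3.7]
grip_width: 0.0311
```

```bash
python3 -c "
from plan import *
ds()"
```

```text
t 8.37 d 8.9 s -16.4 z 92.1 yaw 136.6 Fpush -4.14 Falong 1.38 Fz -3.65
```

>>> arm_command:
  translation:
    - [-0.8,0,0]
    - [-1.6,0,0]
    - [-2.2,0,0]
    - [-2.6,0,0]
    - [-2.6,0,0]
  turn: [0,0,0,0,0]
  hand: [1,1,1,1,1]

```text
clock: 8.78
eef_pos: [0.6642, -0.0974, 0.0924]
tool_rot: [0.37, 0.929, -0.0, 0.001]
ft_force: [-1.0, -3.6, -3.9]
grip_width: 0.031
```

```bash
python3 - <<'E'
from plan import *
from h import *
ds()
P,p=cloud("side"); ds()
p=p[150:300,200:380,::-1]; cv2.imwrite("pics/d.png",cv2.resize(p,None,fx=4,fy=4,interpolation=cv2.INTER_CUBIC))
E
```

```text
t 8.78 d 9.1 s -43.3 z 92.4 yaw 136.5 Fpush -3.3 Falong -1.75 Fz -3.92
t 8.83 d 9.1 s -43.2 z 92.4 yaw 136.5 Fpush -2.98 Falong -0.71 Fz -4.8
```

View pics/d.png

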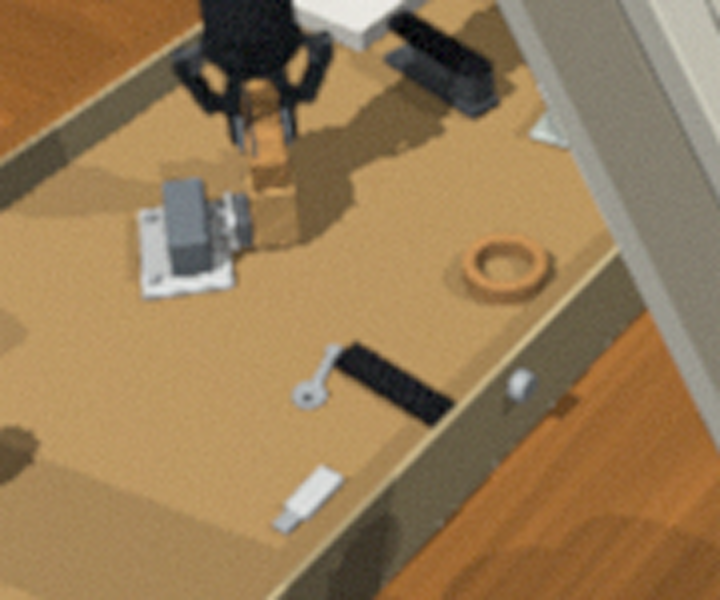

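>>> arm_command:
  translation:
    - [0,-2.5,0]
    - [0,-5,0]
    - [0,-5,-3]
    - [0,-5,-6]
    - [0,-5,-9]
  turn: [0,0,0,-0.04,-0.14]
  hand: [1,1,1,1,1]

```text
clock: 9.25
eef_pos: [0.6292, -0.1322, 0.1834]
tool_rot: [0.303, 0.953, 0.001, 0.001]
ft_force: [0.8, -0.9, -3.7]
grip_width: 0.0309
```

>>> arm_command:
  translation:
    - [0,0,0]
    - [0,0,0]
    - [0,0,0]
    - [0,0,0]
    - [0,0,0]
  turn: [-0.12,-0.24,-0.36,-0.48,-0.6]
  hand: [1,1,1,1,1]

```text
clock: 9.67
eef_pos: [0.6304, -0.1318, 0.1835]
tool_rot: [0.006, 1.0, 0.001, 0.002]
ft_force: [0.1, -0.3, -3.6]
grip_width: 0.0312
```

>>> arm_command:
  translation:
    - [0,0,0]
    - [0,0,0]
    - [0,0,0]
    - [0,0,0]
    - [0,0,0]
  turn: [-0.12,-0.24,-0.36,-0.48,-0.6]
  hand: [1,1,1,1,1]

```text
clock: 10.08
eef_pos: [0.6303, -0.1318, 0.1833]
tool_rot: [-0.29, 0.957, -0.0, 0.002]
ft_force: [-0.4, 0.2, -3.6]
grip_width: 0.0309
```

>>> arm_command:
  translation:
    - [0,0,0]
    - [0,0,0]
    - [0,0,0]
    - [0,0,0]
    - [0,0,0]
  turn: [-0.12,-0.24,-0.36,-0.48,-0.6]
  hand: [1,1,1,1,1]

```text
clock: 10.5
eef_pos: [0.6303, -0.1317, 0.1833]
tool_rot: [-0.56, 0.828, -0.001, 0.002]
ft_force: [0.3, 0.4, -3.8]
grip_width: 0.0311
```

>>> arm_command:
  translation:
    - [0,0,0]
    - [0,0,0]
    - [0,0,0]
    - [0,0,0]
    - [0,0,0]
  turn: [-0.12,-0.24,-0.36,-0.48,-0.6]
  hand: [1,1,1,1,1]

```text
clock: 10.92
eef_pos: [0.6304, -0.1317, 0.1833]
tool_rot: [0.78, -0.626, 0.001, -0.002]
ft_force: [0.4, 0.7, -4.1]
grip_width: 0.0308
```

>>> arm_command:
  translation:
    - [0,0,0]
    - [0,0,0]
    - [0,0,0]
    - [0,0,0]
    - [0,0,0]
  turn: [-0.12,-0.24,-0.36,-0.48,-0.6]
  hand: [1,1,1,1,1]

```text
clock: 11.33
eef_pos: [0.6304, -0.1317, 0.1833]
tool_rot: [0.93, -0.368, 0.002, -0.001]
ft_force: [0.4, -0.0, -3.9]
grip_width: 0.0312
```

```bash
python3 -c "
from plan import *
ds(); from h import *; P,p=cloud('side'); cv2.imwrite('pics/e0.png',p[:,:,::-1]); ds(); print(get_obs()['joint_pos'].round(2))"
```

```text
t 11.33 d -39.1 s -42.6 z 183.3 yaw -43.1 Fpush 0.3 Falong -0.33 Fz -3.93
t 11.38 d -39.1 s -42.5 z 183.3 yaw -42.9 Fpush 0.92 Falong 0.69 Fz -4.02
[-0.21  0.56  0.32  1.33  0.   -2.6 ]
```

>>> arm_command:
  translation:
    - [0,0,3]
    - [0,0,6]
    - [0,0,8]
    - [0,0,9.1]
    - [0,0,9.1]
  turn: [0.01,0.01,0.01,0.01,0.01]
  hand: [1,1,1,1,1]

```text
clock: 11.8
eef_pos: [0.6274, -0.1317, 0.0884]
tool_rot: [0.927, -0.376, -0.002, -0.0]
ft_force: [-0.2, -0.0, -3.8]
grip_width: 0.0309
```

>>> arm_command:
  translation:
    - [0,-1.5,0]
    - [0,-2.8,0]
    - [0,-3.3,0]
    - [0,-3.3,0]
    - [0,-3.3,0]
  turn: [0,0,0,0,0]
  hand: [1,1,1,1,1]

```text
clock: 12.22
eef_pos: [0.6525, -0.109, 0.0926]
tool_rot: [0.927, -0.375, 0.001, -0.0]
ft_force: [0.0, -0.7, -4.3]
grip_width: 0.031
```

```bash
python3 - <<'E'
from plan import *
from h import *
ds()
P,p=cloud("side"); ds()
p=p[150:300,200:380,::-1]; cv2.imwrite("pics/e.png",cv2.resize(p,None,fx=4,fy=4,interpolation=cv2.INTER_CUBIC))
E
```

```text
t 12.22 d -7.3 s -42.8 z 92.6 yaw -44.1 Fpush -0.46 Falong -0.48 Fz -4.32
t 12.27 d -7.9 s -42.6 z 92.2 yaw -44.1 Fpush -0.4 Falong -0.31 Fz -4.17
```

View pics/e.png

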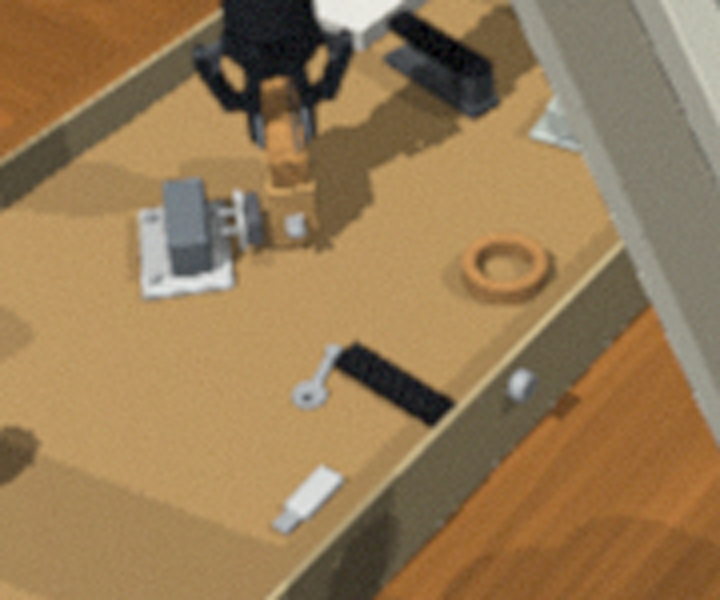

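The plug end now faces the camera and the pad has sprung back, with a few mm of gap. Next I'll press the plain side.

>>> arm_command:
  translation:
    - [0,-0.5,0]
    - [0,-1.0,0]
    - [0,-1.4,0]
    - [0,-1.4,0]
    - [0,-1.4,0]
  turn: [0,0,0,0,0]
  hand: [1,1,1,1,1]

```text
clock: 12.68
eef_pos: [0.6614, -0.0992, 0.0912]
tool_rot: [0.927, -0.375, -0.0, 0.001]
ft_force: [-1.6, -2.3, -2.2]
grip_width: 0.0309
```

```bash
python3 - <<'E'
from plan import *
from h import *
for k in range(3): ds(); camera("top")
E
```

```text
t 12.68 d 5.9 s -42.5 z 91.2 yaw -44.1 Fpush -2.74 Falong -0.45 Fz -2.19
t 12.73 d 5.7 s -42.5 z 91.2 yaw -44.1 Fpush -1.81 Falong -0.61 Fz -3.17
t 12.78 d 5.7 s -42.5 z 91.2 yaw -44.1 Fpush -2.54 Falong -0.91 Fz -2.87
```

>>> arm_command:
  translation:
    - [0,-0.3,0]
    - [0,-0.3,0]
    - [-0.8,-0.3,0]
    - [-1.6,-0.3,0]
    - [-2.4,-0.3,0]
  turn: [0,0,0,0,0]
  hand: [1,1,1,1,1]

```text
clock: 13.25
eef_pos: [0.6455, -0.0797, 0.091]
tool_rot: [0.927, -0.375, -0.0, 0.0]
ft_force: [-1.4, -2.9, -3.5]
grip_width: 0.031
```

```bash
python3 -c "
from plan import *
ds()"
```

```text
t 13.25 d 9.0 s -17.6 z 91.0 yaw -44.1 Fpush -3.11 Falong -1.0 Fz -3.48
```

>>> arm_command:
  translation:
    - [-0.8,0,0]
    - [-1.6,0,0]
    - [-2.2,0,0]
    - [-2.8,0,0]
    - [-3.4,0,0]
  turn: [0,0,0,0,0]
  hand: [1,1,1,1,1]

```text
clock: 13.67
eef_pos: [0.6215, -0.056, 0.0914]
tool_rot: [0.927, -0.375, 0.0, 0.0]
ft_force: [-1.1, -4.7, -3.3]
grip_width: 0.0306
```

```bash
python3 -c "
from plan import *
ds()"
```

```text
t 13.67 d 9.6 s 16.2 z 91.4 yaw -44.1 Fpush -4.19 Falong -2.43 Fz -3.28
```

>>> arm_command:
  translation:
    - [-0.8,0,0]
    - [-1.6,0,0]
    - [-2.2,0,0]
    - [-2.6,0,0]
    - [-2.6,0,0]
  turn: [0,0,0,0,0]
  hand: [1,1,1,1,1]

```text
clock: 14.08
eef_pos: [0.6022, -0.0373, 0.0913]
tool_rot: [0.927, -0.375, -0.001, -0.0]
ft_force: [-3.9, -1.6, -2.6]
grip_width: 0.0308
```

```bash
python3 - <<'E'
from plan import *
from h import *
ds()
P,p=cloud("side"); ds()
p=p[150:300,200:380,::-1]; cv2.imwrite("pics/f.png",cv2.resize(p,None,fx=4,fy=4,interpolation=cv2.INTER_CUBIC))
n=now(); y=n[3]
# retreat, up, then over the cradle (tool yaw 189.8-360)
print(n); g=np.array(n[:2])-.06*EX
plan([(g[0],g[1],n[2],y),(g[0],g[1],.19,y),(.4583,-.3632,.19,-170.2)],start=n)
E
```

```text
t 14.08 d 9.7 s 43.1 z 91.3 yaw -44.0 Fpush -3.88 Falong 1.75 Fz -2.57
t 14.13 d 9.7 s 43.0 z 91.3 yaw -44.0 Fpush -3.57 Falong 0.96 Fz -2.95
(np.float64(0.6022459677797847), np.float64(-0.03737005257919353), np.float64(0.09125487503110533), np.float64(-44.03499726073053))
[[0.0, 3.0, -0.0], [0.0, 6.0, -0.0], [0.0, 6.0, -3.3], [0.0, 6.0, -6.6], [0.0, 6.0, -9.9]] [0.0, 0.0, 0.0, 0.0, 0.0]
[[0.7, 1.4, 0.0], [1.3, 2.9, 0.0], [2.0, 4.3, 0.0], [2.6, 5.8, 0.0], [3.3, 7.2, 0.0]] [0.12, 0.23, 0.35, 0.46, 0.58]
[[1.3, 0.9, 0.0], [2.6, 1.7, 0.0], [4.0, 2.6, 0.0], [5.3, 3.5, 0.0], [6.6, 4.3, 0.0]] [0.12, 0.23, 0.35, 0.46, 0.58]
[[1.6, -0.0, 0.0], [3.2, -0.0, 0.0], [4.8, -0.1, 0.0], [6.4, -0.1, 0.0], [7.9, -0.1, 0.0]] [0.11, 0.23, 0.35, 0.46, 0.58]
[[1.4, -0.9, 0.0], [2.7, -1.8, 0.0], [4.0, -2.7, 0.0], [5.3, -3.5, 0.0]] [0.11, 0.23, 0.35, 0.46]
end [0.4581, -0.363, 0.1903, -170.0857]
```

View pics/f.png

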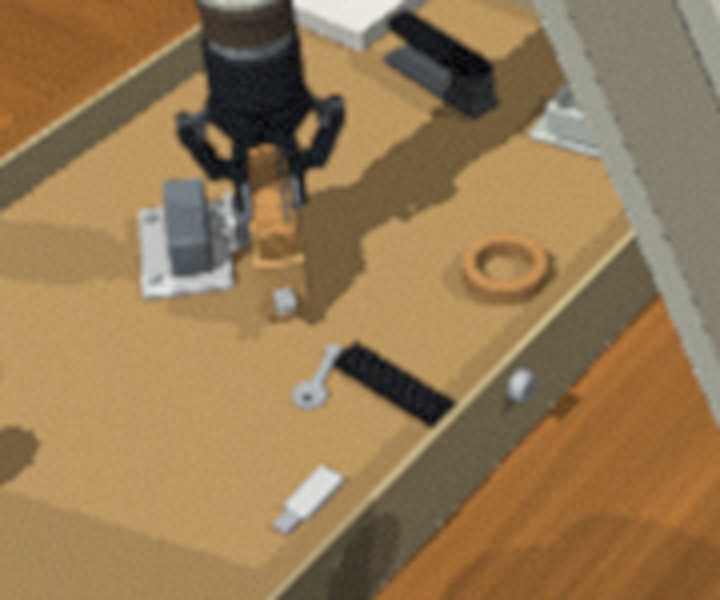

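>>> arm_command:
  translation:
    - [0,3,0]
    - [0,6,0]
    - [0,6,-3.3]
    - [0,6,-6.6]
    - [0,6,-9.9]
  turn: [0,0,0,0,0]
  hand: [1,1,1,1,1]

```text
clock: 14.55
eef_pos: [0.5613, -0.0809, 0.1909]
tool_rot: [0.927, -0.375, -0.001, -0.001]
ft_force: [2.6, -0.4, -3.3]
grip_width: 0.031
```

>>> arm_command:
  translation:
    - [0.7,1.4,0]
    - [1.3,2.9,0]
    - [2.0,4.3,0]
    - [2.6,5.8,0]
    - [3.3,7.2,0]
  turn: [0.12,0.23,0.35,0.46,0.58]
  hand: [1,1,1,1,1]

```text
clock: 14.97
eef_pos: [0.536, -0.156, 0.1909]
tool_rot: [0.779, -0.626, 0.001, -0.002]
ft_force: [-0.8, 0.3, -3.6]
grip_width: 0.031
```

>>> arm_command:
  translation:
    - [1.3,0.9,0]
    - [2.6,1.7,0]
    - [4.0,2.6,0]
    - [5.3,3.5,0]
    - [6.6,4.3,0]
  turn: [0.12,0.23,0.35,0.46,0.58]
  hand: [1,1,1,1,1]

```text
clock: 15.38
eef_pos: [0.5087, -0.2301, 0.1907]
tool_rot: [-0.568, 0.823, -0.0, 0.002]
ft_force: [-0.2, 0.3, -3.7]
grip_width: 0.031
```

>>> arm_command:
  translation:
    - [1.6,0,0]
    - [3.2,0,0]
    - [4.8,-0.1,0]
    - [6.4,-0.1,0]
    - [7.9,-0.1,0]
  turn: [0.11,0.23,0.35,0.46,0.58]
  hand: [1,1,1,1,1]

```text
clock: 15.8
eef_pos: [0.4821, -0.3048, 0.1907]
tool_rot: [-0.308, 0.951, -0.0, 0.002]
ft_force: [0.6, 0.4, -4.4]
grip_width: 0.0308
```

>>> arm_command:
  translation:
    - [1.4,-0.9,0]
    - [2.7,-1.8,0]
    - [4.0,-2.7,0]
    - [5.3,-3.5,0]
    - [5.3,-3.5,0]
  turn: [0.11,0.23,0.35,0.46,0.46]
  hand: [1,1,1,1,1]

```text
clock: 16.22
eef_pos: [0.4591, -0.3664, 0.1906]
tool_rot: [-0.083, 0.997, -0.001, 0.001]
ft_force: [1.0, -0.2, -4.3]
grip_width: 0.031
```

```bash
python3 - <<'E'
from plan import *
from h import *
n=now(); print(np.round(n,4))
P,p=cloud("side"); P2,p2=cloud("top")
for nm,Q in(("side",P),("top",P2)):
    for z0,z1 in((.10,.168),(.125,.165),(.11,.135),(.16,.182)):
        s=sel(Q,n[:2],.1,z0,z1); s=s[s[:,0]>.36] if len(s) else s
        if len(s)>8: print(nm,z0,z1,len(s),rect(s),s[:,2].min().round(4))
a=p[120:260,330:480,::-1]; b=p2[140:280,310:460,::-1]
cv2.imwrite("pics/g.png",cv2.resize(np.hstack([a,b]),None,fx=2.66,fy=2.66,interpolation=cv2.INTER_CUBIC))
E
```

```text
[   0.4591   -0.3664    0.1906 -170.4473]
side 0.1 0.168 429 (array([ 468.1, -347.8]), 142.0, 26.0, 0.2) 0.1092
side 0.125 0.165 320 (array([ 469.1, -347.3]), 140.2, 25.7, -0.3) 0.1251
side 0.11 0.135 163 (array([ 454.8, -347.1]), 116.3, 12.6, 10.2) 0.1106
side 0.16 0.182 180 (array([ 457. , -349.5]), 111.7, 16.7, 10.2) 0.16
top 0.1 0.168 59 (array([ 513.7, -345.5]), 50.9, 16.5, -17.7) 0.1122
top 0.125 0.165 47 (array([ 514.1, -345.8]), 50.0, 16.5, -17.1) 0.126
top 0.11 0.135 12 (array([ 500.3, -337.7]), 22.2, 2.1, 10.3) 0.1122
top 0.16 0.182 24 (array([ 501.6, -339.8]), 23.7, 5.1, 9.1) 0.163
```

View pics/g.png

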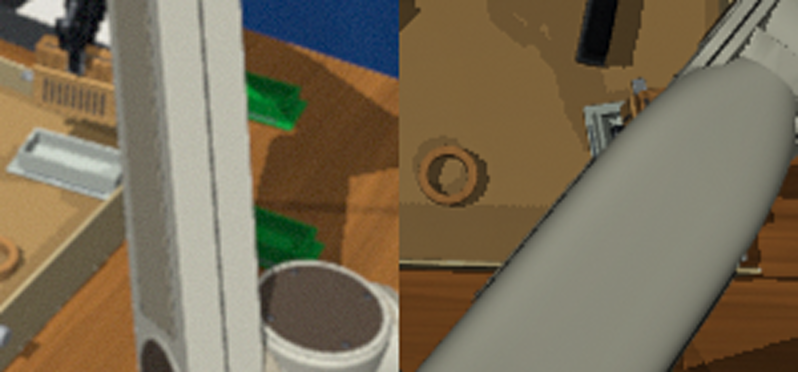

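>>> arm_command:
  translation:
    - [0,0.3,2]
    - [0,0.3,4]
    - [0,0.3,5.5]
    - [0,0.3,5.5]
    - [0,0.3,5.5]
  turn: [0,0,0,0,0]
  hand: [1,1,1,1,1]

```text
clock: 16.73
eef_pos: [0.4585, -0.3595, 0.1347]
tool_rot: [-0.087, 0.996, 0.001, -0.0]
ft_force: [-0.5, -0.1, -3.4]
grip_width: 0.0308
```

```bash
python3 - <<'E'
from plan import *
from h import *
n=now(); print(np.round(n,4))
P,p=cloud("side"); n=now(); print(np.round(n,4))
s=sel(P,n[:2],.11,.052,.09); s=s[s[:,0]>.36]; print("face",len(s),rect(s),s.mean(0).round(4))
s=sel(P,n[:2],.11,.0335,.0415); s=s[s[:,0]>.36]; print("wall tops",len(s),rect(s))
a=p[120:240,310:470,::-1]; cv2.imwrite("pics/h.png",cv2.resize(a,None,fx=4.5,fy=4.5,interpolation=cv2.INTER_CUBIC))
E
```

```text
[ 4.585000e-01 -3.595000e-01  1.347000e-01 -1.700059e+02]
[ 4.592000e-01 -3.603000e-01  1.359000e-01 -1.700298e+02]
face 249 (array([ 466.2, -345.9]), 144.6, 28.4, 7.3) [ 0.4549 -0.3413  0.0739]
wall tops 84 (array([ 456.5, -340.2]), 147.9, 33.7, 3.5)
```

View pics/h.png

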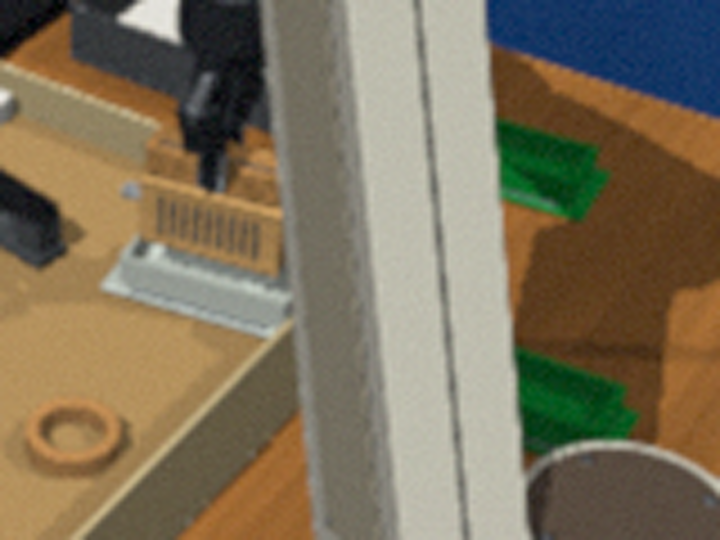

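>>> arm_command:
  translation:
    - [0,-0.2,0]
    - [0,-0.2,1]
    - [0,-0.2,2]
    - [0,-0.2,2.8]
    - [0,-0.2,3.2]
  turn: [0,0,0,0,0]
  hand: [1,1,1,1,1]

```text
clock: 17.2
eef_pos: [0.4577, -0.3621, 0.1013]
tool_rot: [-0.086, 0.996, 0.001, -0.001]
ft_force: [-0.0, 0.3, -3.8]
grip_width: 0.0306
```

>>> arm_command:
  translation:
    - [0,0,0]
    - [0,0,0.2]
    - [0,0,0.2]
    - [0,0,0.2]
  turn: [0,0,0,0]
  hand: [1,1,1,1]

```text
clock: 17.53
eef_pos: [0.4588, -0.363, 0.1016]
tool_rot: [-0.086, 0.996, -0.0, 0.0]
ft_force: [-0.4, -0.4, -3.7]
grip_width: 0.0312
```

```bash
python3 - <<'E'
from plan import *
from h import *
for k in range(3): o=get_obs();print(np.round(now(),4),o["ft_force"].round(1)); camera("side")
E
```

```text
[ 4.588000e-01 -3.630000e-01  1.016000e-01 -1.701352e+02] [-0.4 -0.4 -3.7]
[ 4.589000e-01 -3.630000e-01  1.017000e-01 -1.701321e+02] [-0.7  0.6 -4.1]
[ 4.589000e-01 -3.630000e-01  1.017000e-01 -1.701349e+02] [ 0.4 -0.1 -3.9]
```

Weight still carried. I'll lower a few mm more.

>>> arm_command:
  translation:
    - [0,0,0.1]
    - [0,0,0.2]
    - [0,0,0.3]
    - [0,0,0.3]
    - [0,0,0.3]
  turn: [0,0,0,0,0]
  hand: [1,1,1,1,1]

```text
clock: 18.1
eef_pos: [0.4586, -0.3628, 0.0982]
tool_rot: [-0.086, 0.996, 0.0, -0.0]
ft_force: [-0.2, -0.5, -3.8]
grip_width: 0.0312
```

>>> arm_command:
  translation:
    - [0,0,0.1]
    - [0,0,0.1]
    - [0,0,0.1]
  turn: [0,0,0]
  hand: [1,1,1]

```text
clock: 18.35
eef_pos: [0.4589, -0.3628, 0.0979]
tool_rot: [-0.086, 0.996, -0.0, 0.0]
ft_force: [0.1, 2.3, 1.2]
grip_width: 0.0312
```

>>> arm_command:
  translation:
    - [0,0,0]
    - [0,0,0]
    - [0,0,0]
    - [0,0,0]
    - [0,0,0]
  turn: [0,0,0,0,0]
  hand: [0.5,0.3,0.1,0,0]

```text
clock: 18.77
eef_pos: [0.4587, -0.363, 0.0974]
tool_rot: [-0.086, 0.996, -0.0, 0.0]
ft_force: [-0.6, -0.0, -0.1]
grip_width: 0.085
```

>>> arm_command:
  translation:
    - [0,0,-1]
    - [0,0,-3]
    - [0,0,-6]
    - [0,0,-9]
    - [0,0,-12]
  turn: [0,0,0,0,0]
  hand: [0,0,0,0,0]

```text
clock: 19.18
eef_pos: [0.4584, -0.3627, 0.2192]
tool_rot: [-0.086, 0.996, 0.0, -0.0]
ft_force: [0.0, 0.3, 0.5]
grip_width: 0.0853
```

>>> arm_command:
  translation:
    - [0,3.5,0]
    - [0,7,0]
    - [0,10.5,0]
    - [0,14,0]
    - [0,17.5,0]
  turn: [0,0,0,0,0]
  hand: [0,0,0,0,0]

```text
clock: 19.6
eef_pos: [0.4282, -0.1891, 0.2182]
tool_rot: [-0.086, 0.996, -0.0, 0.001]
ft_force: [1.2, 0.5, -0.3]
grip_width: 0.0852
```

>>> arm_command:
  translation:
    - [0,3.5,0]
    - [0,7,0]
    - [0,10,0]
    - [0,10,0]
    - [0,10,0]
  turn: [0,0,0,0,0]
  hand: [0,0,0,0,0]

```text
clock: 20.02
eef_pos: [0.4116, -0.0908, 0.2183]
tool_rot: [-0.088, 0.996, -0.0, 0.001]
ft_force: [0.0, -0.5, 0.4]
grip_width: 0.0853
```

```bash
python3 - <<'E'
from plan import *
from h import *
print(np.round(now(),3))
P,p=cloud("top")
s=sel(P,(.459,-.363),.11,.095,.12); s=s[s[:,0]>.36]; print("cap",len(s),rect(s),np.percentile(s[:,2],[5,50,95]).round(4))
P2,p2=cloud("side"); s=sel(P2,(.459,-.363),.11,.098,.12); s=s[s[:,0]>.36]; print("cap side",len(s),rect(s) if len(s)>5 else 0,np.percentile(s[:,2],[5,50,95]).round(4))
q0=np.load("top_p.npy").astype(int)
cv2.imwrite("pics/z.png",cv2.resize(p[80:320,100:540,::-1],(800,436),interpolation=cv2.INTER_CUBIC))
E
```

```text
[ 4.12000e-01 -9.10000e-02  2.18000e-01 -1.69945e+02]
cap 432 (array([ 457.2, -362.6]), 116.6, 32.7, 9.4) [0.1034 0.108  0.1118]
cap side 251 (array([ 457.5, -360. ]), 116.7, 39.2, 9.4) [0.1    0.1092 0.1127]
```

View pics/z.png

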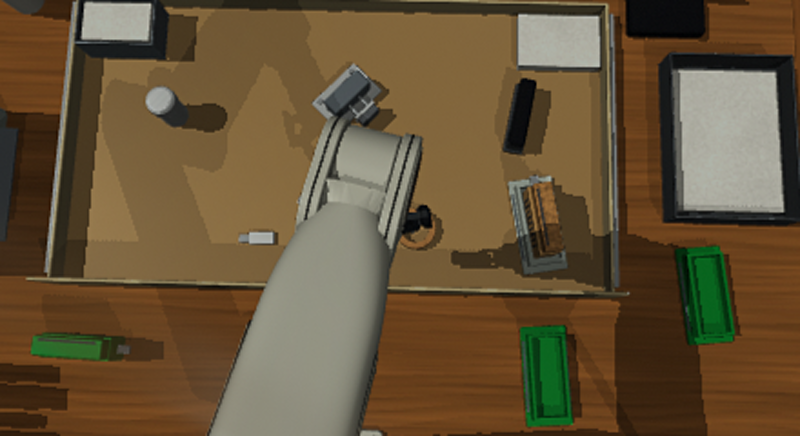

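```bash
python3 - <<'E'
from h import *
def fit(s):
    c=s.mean(0); 
    for _ in range(5):
        A=np.c_[s[:,:2]-c[:2],np.ones(len(s))]; k=np.linalg.lstsq(A,s[:,2],rcond=None)[0]; s=s[abs(A@k-s[:,2])<.004]
    return k.round(3),len(s)
P,p=cloud("top"); s=sel(P,(.4575,-.3626),.11,.1,.12); s=s[s[:,0]>.36]; print("now",fit(s))
P,p=cloud("top",np.load("top_p.npy"),np.load("top_d.npy")); s=sel(P,(.433,.296),.11,.087,.107); s=s[s[:,0]>.352]; print("start",fit(s))
E
```

```text
now (array([-0.007, -0.008,  0.109]), 375)
start (array([-0.005,  0.006,  0.095]), 374)
```

Upright (under 0.02 rad tilt), centred to about 1–2 mm, and at the right height. Handing in.

```bash
python3 -c "
from workcell import *
print(get_obs()['clock']); print(job_done())"
```

```text
20.1667
the job is handed in; nothing more can be done
None
```

I wiped the slotted side and then the plain side, each from the plug end to the other end. Then I stood the drive in the white cradle, let go, backed the arm away and handed in at about 20 s. `job_done()` gives no verdict.

**Wiping:** both strokes ran about 85 mm along the felt. The pad was pushed in about 8.5–9.5 mm of its 18 mm, estimated from the tool position. The push force of 3–4 N roughly agrees with that. The pad itself was never measured directly.

**Final pose (last pictures):**

| Check | Measured |
|---|---|
| Drive's middle from the cradle's middle | about 1–2 mm off |
| Drive's long axis / cradle's long axis | 9.4° / about 9.7° |
| Tilt from vertical | under 0.02 rad |
| Cap top | z = 0.109 m, as expected for a drive on the trough floor |

**Other objects:** the capsule, stapler and silver drive look unmoved in the last picture. The arm hid the black stick, the key and part of the tape roll there. An earlier side view, taken after the wiping, showed those three undisturbed.

**Disagreements:**
- **Wiper angle:** the wiper measured about 46° to the left of world +x in both cameras, not the 14–35° in the text. I used the measured angle, and the contact behaviour fitted it.
- **Cradle angle:** the side-camera model fit gave 5.9°, against 9.5–9.9° from the other fits. I used about 9.8°.

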